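Press a felt wheel home with locking pliers

TASK

Use the bench-mounted locking pliers to press the felt wheel fully home on its steel arbor: push the loose handle shut until it snaps over centre and stays locked by itself, but stop there, because leaning on it with 25 N or more bends the handle. Let go, then flick the red-tipped release lever so that the jaws spring open, and lay the finished wheel and arbor in the grey tray without disturbing the bottle, tin, jar or compound bar.

Things in the scene. Friction and masses are not known exactly. Their poses are not given: they have to be found in the camera images.
- clamp_base: Locking C-clamp pliers bolted flat on a dark steel plate (8 mm thick), fixed. Origin on the counter under the moving jaw's pivot; x points away from the robot at yaw 0, y (to the left) along the pliers from the jaws to the handles, z up. 'Clamp frame' below, in mm. The pliers lie level, mid-plane 45 above the counter: jaws 37 to 53, fixed handle up to 57. Moving jaw and handle are on the -x side.
- fixed_handle (a point): Middle of the pliers' fixed handle, which runs along clamp y from 0 back to y=138 between x=2 and x=28, and ends in a black adjusting knob, diameter 18, to y=166. Do not handle it.
- cradle (a point): Centre of the press line between the jaws (clamp x=33, y=-95, 45 mm up), over a black V cradle 22 mm long and 17 wide whose top is 37 mm up; 55 mm free on either side along y. Pressing is along clamp x: spring-backed fixed pad at x=53 (set a little differently each time); moving pad at x=-22 open, near x=0 locked, 22 mm across.
- arbor: Steel arbor, loose in the cradle, felt wheel on its nose, 170 g (varies a third). Origin on its axis at the flange face the wheel seats on; x along the axis to the tail, level. Flange diameter 30, x 0 to 4 mm; plain body diameter 20, x 4 to 40: grip it across from above at x=22, fingers either side of the cradle. Wheel diameter 44, 16 thick with a hub 2 mm proud: x -18 to 0 when home.
- felt_wheel (a joint): How far the felt wheel stands off the arbor's flange, m: 0 = fully home (it may read -0.0003 under load); starts at 3 to 5.5 mm. A tight press fit that slides at about 20 N and stays where it is pressed.
- handle: The moving handle with its black ribbed grip. What a finger at the push point feels on closing: 2 to 4 N, then the jaws meet the work and it takes 7 to 15 N in one or two humps while the wheel slides on and the jaws bite; then the push dies away to nothing at dead centre, the handle snaps 4 mm ahead to its hard stop and the force climbs again. Only then does it stay shut by itself.
- handle_push (a point): Middle of the outer (-x) face of the moving handle's black grip, 45 mm up; moves with it; its x axis points into the grip. Grip 18 wide, 23 high, running 66 mm towards the jaws and 38 away from here. Open, it is at clamp x=-102, y=136 and a light spring (2 to 4 N) holds it there. To close, push here along clamp +x (some cm); where it locks has to be felt. It bends at 25 N of finger force.
- release_lever (a joint): Angle of the release lever in the handle, rad: 0 at rest, up to 0.4 as its tail is drawn along clamp -x, away from the fixed handle. When locked, its nose meets the link at about 0.03 and breaks the lock between 0.04 and 0.15, with up to about 15 N at the tail; the handle then springs back open by itself.
- release_tip (a point): Middle of the inner (clamp +x) face of the lever's red tail tab, which sticks out behind the end of the handle and moves with it; tab 5 mm thick, 18 high, 32 long along the handle, 45 mm up, with free room round it and the nearest part (black knob) 30 mm off when locked. Put closed fingers against this inner face and draw along clamp -x by 10 to 30 mm, under 25 N.
- tray: Grey tray for finished work, fixed, 120 x 100 mm (x by y), walls 22 mm high and 3 mm thick, black liner; origin at the centre of its underside, inner floor 6.5 mm above the counter.
- oil_bottle: White oil bottle with a red spout, diameter 41, 113 mm high, origin at the centre of its foot. Leave alone.
- compound_bar: Bar of polishing compound, half red and half wrapped, 27 x 70 x 22 mm, origin at the centre of its underside, long along its y. Leave alone.
- tin: Round flat tin with a blue lid label, diameter 64, 24 mm high, origin at the centre of its underside. Leave alone.
- bur_jar: Small clear jar with a white lid, diameter 41, 49 mm high, origin at the centre of its underside. Leave alone.
There are look-alikes about, which are no part of the job. Leave any yellow look-alike of the arbor alone.

How it is judged:
By the outcome, as a careful person would: the job done as asked, in the order asked, and still so for the second after the job is handed in, with the robot touching nothing.
It also fails if it takes over 72 s, if anything falls off the work surface, if the arm or the gripper's body presses on something with over 40 N, if the wrist force passes 120 N, or if a joint passes its speed limit or range.

ROBOT

A 6-joint arm with a two-finger parallel gripper is mounted at the origin on a cart in front of the work surface, level with it; the furniture and walls round the work are solid. World frame = base frame: x ahead of the robot, y to its left, z up, the work surface at z = 0. Lengths are in m, angles in rad, forces in N, time in s.
With the tool pointing down it reaches from about 0.3 to 0.875 m from the base axis. Payload 6.4 kg.
Tool frame: the origin (TCP) lies midway between the tips of the shut fingers; the grasp point (between the pads) lies 19 mm behind it; z points along the fingers, y is the line along which they close (so a half turn about z gives the same grasp; the last joint's range is limited). The gripper opens to 85 mm and grips with 20 to 120 N. Pads are 22 mm wide; open, the fingers measure 114 mm over their backs; the gripper's body (76 mm by 85 mm) begins 54 mm behind the grasp point. The pads swing forward as they close: fully open they stand 13 mm farther back than shut.
Start: joints at [0.927, 0.181, 1.607, -0, 1.354, -0.206], TCP at [0.244, 0.521, 0.231] pointing down, gripper open.
Joint ranges: [-2.99, 2.99], [-0.89, 2.07], [0.3, 2.58], [-1.14, 4.28], [0, 2.63], [-3.12, 3.12]. Speed limits (rad/s): [2.57, 2.57, 3.01, 3.14, 3.14, 3.14].

INTERFACE

Orientations are given as a unit quaternion [w, x, y, z].
In Python, from bench import ctrl gives the robot as it stands. The module is installed in compiled form; this text tells all that it offers.
- The arm moves only by the tool move_arm, never from a script. Its argument "plan" is one flat list of numbers, 6 for each row, row after row: the shift along the world's x, y, z in units of 50 mm (1.0 is 50 mm), then the turn, a rotation vector about the world's x, y, z in rad. A call has 1 to 10 rows; each row is the pose to reach, as a shift and turn from the pose commanded when the call began; what a row does not reach only later rows make up. A row lasts 1/8 s, in which the tool goes at most 62.5 mm and 10.7 degrees, less where a joint would pass 70% of its speed; a pose out of reach is approached as far as the arm can. A call with a gripper value outside its range is refused whole. "grip" is the finger opening in mm, from 0 to 85.4, set as the call begins (left out, the last holds). The fingers move at their own pace and stop on an object; the grip force is fixed at half the most. Time passes only in rows, so rows that repeat a pose let the fingers close. It gives the time, the measured TCP pose, the force, the opening and the grip force at its end, in the units of the state.
- ctrl.get_obs(): the state, without advancing time (a new reading comes with each control period).
- ctrl.camera(name): name is "scene" or "top"; returns a dict with "pixels" (420x560x3 uint8, red, green, blue), "fx", "fy", "cx", "cy" (pixels), "dist_coeffs" ([k1, k2, p1, p2, k3] as OpenCV has them; the pictures are not rectified), "origin" and "attitude" of the camera in the world. Camera axes: x right, y down, z forward; pixel columns grow to the right and rows downward; lengths in m; the calibration is good to about 2 mm. A picture is of the moment at which its call begins. There is no depth.
- ctrl.hand_in(): hands the job in; it is judged then, once.
The state is a dict: "time_s": time; "q": joint angles; "dq": joint speeds; "joint_efforts": joint torques, N m; "eef_pos": TCP position; "eef_rot": TCP orientation; "wrist_force": force on the tool from outside, world axes, zero at the start; "torque": the same for the moment, N m; "opening": opening from 0.0 (shut) to 1.0 (fully open); "grasp_force": force on a finger pad.
Only numpy, scipy, OpenCV 4.12 (cv2) and the standard library are available. Lean on these libraries where they do the work, as an engineer would, in place of code of your own. Each camera call takes 0.05 s, during which the arm holds its last target. There are 200 camera calls.

## Working session

There is one attempt and no reset: what is moved stays moved. The work goes in short steps, Python scripts to look and compute and a tool call to move; the robot and the scene stay as the last step left them, time stands still between calls to the robot, and variables do not carry over. Pictures are saved under pics/ and viewed, at most 10 in all, crops included, and the job is handed in when it is done.

Besides the shell and the picture viewer there is one more tool, called in YAML: its name, and indented under it one key for each argument. move_arm: Moves the arm, as the interface text tells. Its arguments: {"type":"object","properties":{"plan":{"type":"array"},"grip":{"type":"number"}},"required":["plan"]}

```bash
mkdir -p pics
cat > h.py <<'E'
import numpy as np, cv2
from bench import ctrl
from scipy.spatial.transform import Rotation as R
def rot(a):
    a=np.array(a,float)
    if a.shape==(3,3): return a
    return R.from_quat([a[1],a[2],a[3],a[0]]).as_matrix()
def cam(n,fn=None):
    c=ctrl.camera(n)
    if fn: cv2.imwrite('pics/'+fn,cv2.cvtColor(c['pixels'],cv2.COLOR_RGB2BGR))
    return c
def K(c): return np.array([[c['fx'],0,c['cx']],[0,c['fy'],c['cy']],[0,0,1.]])
def ray(c,uv):
    p=cv2.undistortPoints(np.array(uv,float).reshape(-1,1,2),K(c),np.array(c['dist_coeffs'],float)).reshape(-1,2)
    return np.c_[p,np.ones(len(p))]@rot(c['attitude']).T
def plane(c,uv,z):
    d=ray(c,uv); o=np.array(c['origin']); return o+d*((z-o[2])/d[:,2:3])
def proj(c,X):
    Rm=rot(c['attitude']); t=-Rm.T@np.array(c['origin'])
    return cv2.projectPoints(np.array(X,float).reshape(-1,1,3),cv2.Rodrigues(Rm.T)[0],t,K(c),np.array(c['dist_coeffs'],float))[0].reshape(-1,2)
E
python3 - <<'E'
from h import *
for n in('top','scene'):
    c=cam(n,n+'0.png'); print(n,{k:v for k,v in c.items() if k!='pixels'})
print(ctrl.get_obs())
E
```

```text
top {'fx': 438.3118123408937, 'fy': 438.3118123408937, 'cx': 279.1677678978946, 'cy': 204.65747350926026, 'dist_coeffs': array([0.00760557, 0.        , 0.        , 0.        , 0.        ]), 'origin': array([0.42572484, 0.02448214, 1.09843278]), 'attitude': array([-0.05078591,  0.71509841, -0.69526782,  0.05155306])}
scene {'fx': 438.3149864505849, 'fy': 438.3149864505849, 'cx': 275.5212345755617, 'cy': 213.0028764871129, 'dist_coeffs': array([-0.12563434,  0.        ,  0.        ,  0.        ,  0.        ]), 'origin': array([-0.2540605 , -0.54093943,  0.69128169]), 'attitude': array([-0.42651864,  0.76125243, -0.43085564,  0.23008696])}
{'time_s': 0.1, 'q': array([ 9.26673886e-01,  1.81463709e-01,  1.60790893e+00, -6.42458132e-06,
        1.35380249e+00, -2.06302807e-01]), 'dq': array([-0.00059272, -0.00174835, -0.0025103 ,  0.00180534,  0.00019061,
       -0.0007078 ]), 'joint_efforts': array([ 6.78082270e-04, -4.45877302e+01, -3.52237773e+01, -2.74812046e-04,
        4.18897573e-03, -2.14235648e-06]), 'eef_pos': array([0.24346246, 0.52036428, 0.23047551]), 'eef_rot': array([-3.23540218e-04,  2.17164841e-01,  9.76134625e-01, -7.22073343e-04]), 'wrist_force': array([-0.30550426, -0.03893275,  0.29409735]), 'torque': array([ 0.00579102, -0.01858906, -0.00383597]), 'grasp_force': 0.0, 'opening': 0.998775236296696}
```

View pics/top0.png

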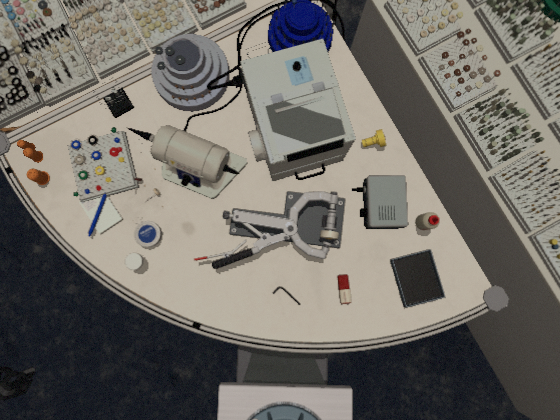

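View pics/scene0.png

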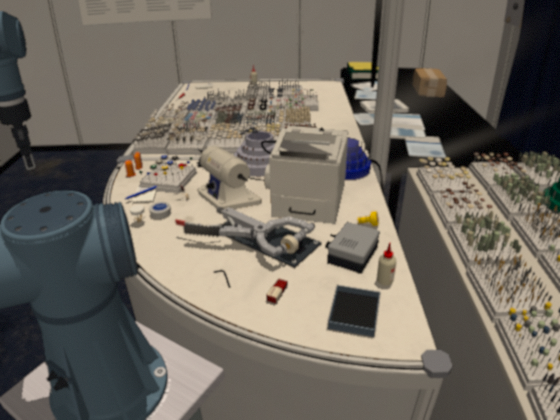

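The top view shows the pliers at about (290,228), the arbor at about (330,225), the release tab at (200,260), the black grip at (235,257) and the tray at (417,278). The scene view agrees. I'll enlarge the pliers.

Run:
```python
import cv2
a=cv2.imread('pics/top0.png')[180:285,190:360]
cv2.imwrite('pics/topc.png',cv2.resize(a,None,fx=4.7,fy=4.7,interpolation=cv2.INTER_CUBIC))
```

```text
(no output)
```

View pics/topc.png

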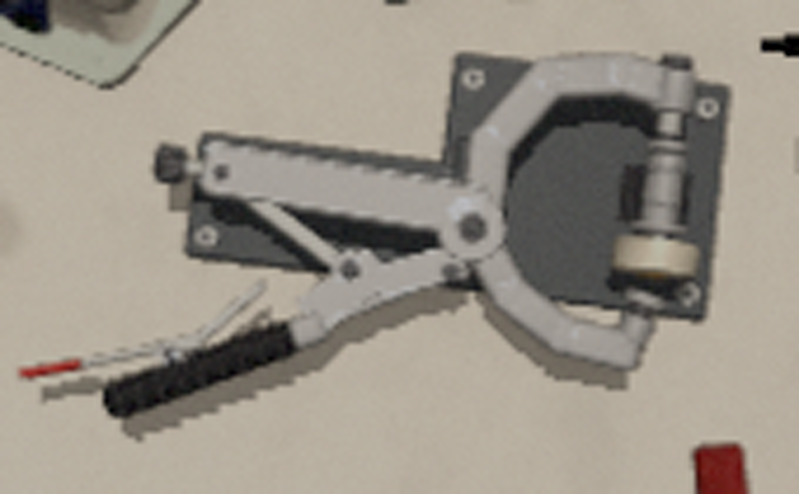

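Run:
```python
from h import *
c=cam('top'); s=cam('scene')
def P(x,y,z): return plane(c,[[x/4.7+190-.4,y/4.7+180-.4]],z)[0]
piv=P(471,228,.057); knob=P(172,163,.045)
print('piv',piv,'knob',knob)
d=knob-piv; print('len',np.hypot(*d[:2]))
yaw=np.arctan2(d[1],d[0])-np.arctan2(157,15); print('yaw knob',np.degrees(yaw))
a,b=P(708,320,.008),P(730,88,.008); e=a-b
print('yaw plate',np.degrees(np.arctan2(-e[1],-e[0])),np.linalg.norm(e))
a,b=P(187,257,.008),P(708,320,.008); e=a-b; print('yaw bottom edge',np.degrees(np.arctan2(-e[0],e[1])))
for yw in (yaw,np.arctan2(*( -(P(708,320,.008)-P(730,88,.008))[1::-1]))):
  C=np.array([[np.cos(yw),-np.sin(yw)],[np.sin(yw),np.cos(yw)]])
  for n,q,z in(('cradle arbor mid',(665,195),.055),('grip end',(115,400),.045),('grip start',(295,332),.045),('tab a',(22,373),.045),('tab b',(80,365),.045),('wheel c',(655,257),.067),('fixedpad',(668,142),.045),('tailL',(652,143),.045),('wheel top edge L',(614,237),.045),('movpad',(640,290),.045)):
    p=P(*q,z); print(n,p.round(4),((p-piv)[:2]@C*1000).round(1))
hsv=cv2.cvtColor(c['pixels'],cv2.COLOR_RGB2HSV)
# tray
m=(c['pixels'].max(2)<95).astype(np.uint8); m[:245]=0; m[310:]=0; m[:,:385]=0;m[:,450:]=0
k=max(cv2.findContours(m,0,1)[0],key=cv2.contourArea); r=cv2.minAreaRect(k); print('tray',r, plane(c,[r[0]],.02),[plane(c,[q],.02)[0].round(3) for q in cv2.boxPoints(r)])
for n,uv,z in(('bottle',(430,220),.113),('bar',(345,289),.022)): print(n,plane(c,[uv],z))
```

```text
piv [ 0.52191574 -0.0014493   0.057     ] knob [0.55224018 0.15296952 0.045     ]
len 0.15736817078615942
yaw knob -5.652690208551253
yaw plate -4.984299466251063 0.12476266812681372
yaw bottom edge -5.275153518112706
cradle arbor mid [ 0.5417 -0.0998  0.055 ] [ 29.4 -96. ]
grip end [0.4307 0.1763 0.045 ] [-108.3  167.9]
grip start [0.4674 0.0865 0.045 ] [-62.9  82.2]
tab a [0.4429 0.2241 0.045 ] [-100.8  216.6]
tab b [0.4478 0.1949 0.045 ] [-93.1 188.1]
wheel c [ 0.509  -0.0937  0.067 ] [ -3.7 -93.1]
fixedpad [ 0.5704 -0.1023  0.045 ] [ 58.2 -95.6]
tailL [ 0.5696 -0.094   0.045 ] [ 56.6 -87.4]
wheel top edge L [ 0.5205 -0.0751  0.045 ] [  5.8 -73.5]
movpad [ 0.4937 -0.0888  0.045 ] [-19.5 -89.7]
cradle arbor mid [ 0.5417 -0.0998  0.055 ] [ 28.3 -96.3]
grip end [0.4307 0.1763 0.045 ] [-106.3  169.2]
grip start [0.4674 0.0865 0.045 ] [-61.9  82.9]
tab a [0.4429 0.2241 0.045 ] [-98.3 217.8]
tab b [0.4478 0.1949 0.045 ] [-90.9 189.2]
wheel c [ 0.509  -0.0937  0.067 ] [ -4.8 -93.1]
fixedpad [ 0.5704 -0.1023  0.045 ] [ 57.  -96.2]
tailL [ 0.5696 -0.094   0.045 ] [ 55.6 -88.1]
wheel top edge L [ 0.5205 -0.0751  0.045 ] [  5.  -73.5]
movpad [ 0.4937 -0.0888  0.045 ] [-20.5 -89.5]
tray ((416.8582458496094, 278.2181701660156), (51.46713638305664, 42.38138198852539), 73.61045837402344) [[ 0.41215808 -0.31357583  0.02      ]] [array([ 0.455, -0.247,  0.02 ]), array([ 0.487, -0.347,  0.02 ]), array([ 0.37 , -0.379,  0.02 ]), array([ 0.339, -0.281,  0.02 ])]
bottle [[ 0.54410285 -0.31643227  0.113     ]]
bar [[ 0.3815683  -0.13909188  0.022     ]]
```

move_arm:
  plan: [0.5,-1,0,0,0,0.1,1,-2,0,0,0,0.2,1.4,-3,0,0,0,0.3,1.8,-4,0,0,0,0.4,2.2,-5,0,0,0,0.52,2.6,-6,0,0,0,0.52,2.8,-7,0,0,0,0.52,2.9,-7.58,0,0,0,0.52,2.9,-7.58,-1,0,0,0.52,2.9,-7.58,-2,0,0,0.52]
  grip: 0

```text
time_s: 1.45
eef_pos: [0.3896, 0.1413, 0.1308]
eef_rot: [0.001, -0.04, 0.999, 0.0]
wrist_force: [0.9, 0.4, -0.8]
opening: -0.0
grasp_force: 0.0
```

move_arm:
  plan: [0,0,-0.9,0,0,0,0,0,-1.7,0,0,0,0,0,-1.94,0,0,0,0,0,-1.94,0,0,0,0,0,-1.94,0,0,0]

```text
time_s: 2.08
eef_pos: [0.3902, 0.1419, 0.0358]
eef_rot: [0.001, -0.041, 0.999, 0.0]
wrist_force: [0.3, -0.5, -0.3]
opening: -0.001
grasp_force: 0.0
```

Run:
```python
from h import *
c=cam('top'); o=ctrl.get_obs(); print(o['eef_pos'],o['wrist_force'])
a=cv2.cvtColor(c['pixels'],cv2.COLOR_RGB2BGR)[180:330,170:360]
s=cam('scene'); b=cv2.cvtColor(s['pixels'],cv2.COLOR_RGB2BGR)[180:330,130:330]
cv2.imwrite('pics/p1.png',np.hstack([cv2.resize(x,(400,300),interpolation=cv2.INTER_CUBIC) for x in(a,b)]))
```

```text
[0.39033851 0.14195196 0.03586829] [-0.57050012  0.45270417  0.82665564]
```

View pics/p1.png

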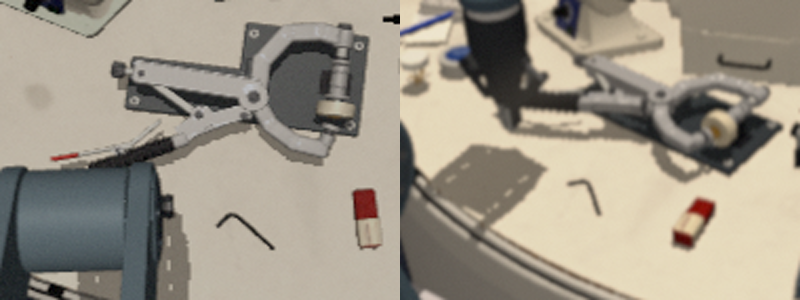

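The fingers hang just outside the black grip, clear of everything. I'll start pushing in small steps.

move_arm:
  plan: [0.2,-0.02,0,0,0,0,0.4,-0.04,0,0,0,0,0.5,-0.046,0,0,0,0,0.6,-0.055,0,0,0,0,0.7,-0.065,0,0,0,0]

```text
time_s: 2.8
eef_pos: [0.4239, 0.1385, 0.0341]
eef_rot: [-0.0, -0.041, 0.999, -0.0]
wrist_force: [-1.2, 0.4, -0.4]
opening: -0.004
grasp_force: 0.0
```

move_arm:
  plan: [0.08,-0.008,0,0,0,0,0.16,-0.015,0,0,0,0,0.2,-0.018,0,0,0,0]

```text
time_s: 3.18
eef_pos: [0.4337, 0.1377, 0.0341]
eef_rot: [-0.0, -0.041, 0.999, 0.0]
wrist_force: [-2.1, 1.2, 0.7]
opening: 0.004
grasp_force: 1.0
```

move_arm:
  plan: [0.08,-0.008,0,0,0,0,0.16,-0.015,0,0,0,0,0.2,-0.018,0,0,0,0]

```text
time_s: 3.55
eef_pos: [0.4425, 0.1369, 0.034]
eef_rot: [-0.002, -0.041, 0.999, 0.0]
wrist_force: [-8.8, 2.4, 4.3]
opening: -0.005
grasp_force: 4.0
```

move_arm:
  plan: [0.04,-0.004,0,0,0,0,0.08,-0.007,0,0,0,0]

```text
time_s: 3.8
eef_pos: [0.4446, 0.1367, 0.0335]
eef_rot: [-0.004, -0.041, 0.999, 0.0]
wrist_force: [-12.5, 2.2, 7.0]
opening: 0.001
grasp_force: 6.0
```

move_arm:
  plan: [0.04,-0.004,0,0,0,0,0.08,-0.007,0,0,0,0]

```text
time_s: 4.05
eef_pos: [0.4484, 0.1366, 0.0333]
eef_rot: [-0.004, -0.041, 0.999, 0.0]
wrist_force: [-12.1, 4.6, 5.6]
opening: 0.0
grasp_force: 5.3
```

move_arm:
  plan: [0.04,-0.004,0,0,0,0,0.08,-0.007,0,0,0,0]

```text
time_s: 4.3
eef_pos: [0.4527, 0.1364, 0.0333]
eef_rot: [-0.003, -0.041, 0.999, 0.001]
wrist_force: [-10.0, 4.5, 3.2]
opening: 0.006
grasp_force: 4.5
```

move_arm:
  plan: [0.03,-0.003,0,0,0,0,0.06,-0.006,0,0,0,0]

```text
time_s: 4.55
eef_pos: [0.4561, 0.1361, 0.0333]
eef_rot: [-0.003, -0.041, 0.999, 0.001]
wrist_force: [-9.9, 4.1, 2.3]
opening: -0.001
grasp_force: 4.3
```

move_arm:
  plan: [0.03,-0.003,0,0,0,0,0.06,-0.006,0,0,0,0]

```text
time_s: 4.8
eef_pos: [0.4586, 0.1359, 0.0333]
eef_rot: [-0.003, -0.041, 0.999, 0.001]
wrist_force: [-10.9, 5.5, 3.7]
opening: -0.003
grasp_force: 5.2
```

move_arm:
  plan: [0.03,-0.003,0,0,0,0,0.06,-0.006,0,0,0,0]

```text
time_s: 5.05
eef_pos: [0.4613, 0.1357, 0.0332]
eef_rot: [-0.004, -0.041, 0.999, 0.001]
wrist_force: [-12.6, 6.1, 4.3]
opening: 0.001
grasp_force: 5.6
```

move_arm:
  plan: [0.03,-0.003,0,0,0,0,0.06,-0.006,0,0,0,0]

```text
time_s: 5.3
eef_pos: [0.4643, 0.1355, 0.0332]
eef_rot: [-0.004, -0.041, 0.999, 0.001]
wrist_force: [-11.3, 5.9, 2.2]
opening: -0.002
grasp_force: 5.3
```

move_arm:
  plan: [0.03,-0.003,0,0,0,0,0.06,-0.006,0,0,0,0]

```text
time_s: 5.55
eef_pos: [0.4675, 0.1351, 0.0331]
eef_rot: [-0.003, -0.041, 0.999, 0.001]
wrist_force: [-9.3, 4.9, 1.5]
opening: 0.001
grasp_force: 4.5
```

move_arm:
  plan: [0.03,-0.003,0,0,0,0,0.06,-0.006,0,0,0,0]

```text
time_s: 5.8
eef_pos: [0.4714, 0.1345, 0.0331]
eef_rot: [-0.002, -0.041, 0.999, 0.0]
wrist_force: [-6.4, 3.2, -1.7]
opening: 0.003
grasp_force: 2.6
```

move_arm:
  plan: [0.02,-0.002,0,0,0,0,0.04,-0.004,0,0,0,0]

```text
time_s: 6.05
eef_pos: [0.4769, 0.1335, 0.0346]
eef_rot: [0.001, -0.041, 0.999, -0.0]
wrist_force: [0.6, -0.0, -1.0]
opening: 0.0
grasp_force: 0.0
```

move_arm:
  plan: [0.02,-0.002,0,0,0,0,0.04,-0.004,0,0,0,0]

```text
time_s: 6.3
eef_pos: [0.4782, 0.1333, 0.0346]
eef_rot: [0.0, -0.041, 0.999, -0.0]
wrist_force: [-2.4, -0.1, 1.5]
opening: 0.0
grasp_force: 1.4
```

move_arm:
  plan: [0.02,-0.002,0,0,0,0,0.03,-0.003,0,0,0,0]

```text
time_s: 6.55
eef_pos: [0.4783, 0.1333, 0.0341]
eef_rot: [-0.001, -0.041, 0.999, -0.0]
wrist_force: [-6.9, -0.8, 4.3]
opening: -0.001
grasp_force: 3.1
```

The push died to zero and then climbed with no further motion, so the handle is against its stop. I'll back off and look.

move_arm:
  plan: [-0.1,0,0,0,0,0,-0.4,0.04,0,0,0,0,-0.8,0.1,0.3,0,0,0,-1,0.8,1.2,0,0,0,-1,1.8,1.6,0,0,0,-1,2.8,1.6,0,0,0,-1,2.8,1.6,0,0,0]

```text
time_s: 7.42
eef_pos: [0.4284, 0.2761, 0.1148]
eef_rot: [0.001, -0.043, 0.999, 0.001]
wrist_force: [-0.5, -0.3, 0.2]
opening: -0.003
grasp_force: 0.0
```

Run:
```python
from h import *
c=cam('top'); o=ctrl.get_obs(); print(o['eef_pos'],o['wrist_force'])
a=cv2.cvtColor(c['pixels'],cv2.COLOR_RGB2BGR)[180:285,190:360]
cv2.imwrite('pics/p2.png',cv2.resize(a,None,fx=4.7,fy=4.7,interpolation=cv2.INTER_CUBIC))
h=cv2.cvtColor(c['pixels'],cv2.COLOR_RGB2HSV)
m=((h[...,1]>150)&(h[...,2]>80)&((h[...,0]<8)|(h[...,0]>172))).astype(np.uint8); m[:,:150]=0;m[:,320:]=0;m[:200]=0;m[290:]=0
ys,xs=np.nonzero(m); print(len(xs),xs.min(),xs.max(),ys.min(),ys.max())
uv=[[xs.mean(),ys.mean()]]; p=plane(c,uv,.05)[0]; print(p)
w=np.radians(-5.3); C=np.array([[np.cos(w),-np.sin(w)],[np.sin(w),np.cos(w)]]); print((p[:2]-[.5219,-.0015])@C)
```

```text
[0.42821013 0.27446231 0.11424718] [-0.03474236 -0.58406152 -0.27386416]
13 197 207 224 226
[0.52411984 0.20917216 0.05      ]
[-0.01724956  0.20997652]
```

View pics/p2.png

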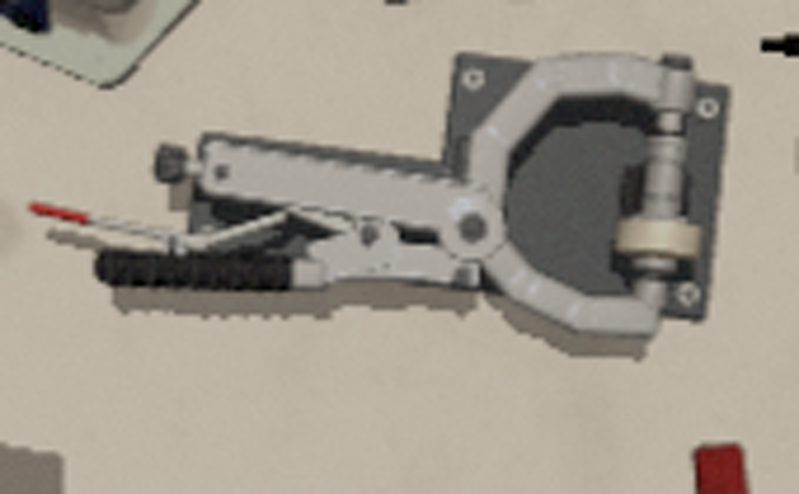

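The handle is shut alongside the fixed handle and stays there with nothing touching it. The red tab is at crop (60,213). Next I'll put the closed fingers on its inner side.

move_arm:
  plan: [0.8,-0.4,0,0,0,-0.08,1.6,-0.8,0,0,0,-0.17,2.37,-1.29,0,0,0,-0.17,2.37,-1.29,0,0,0,-0.17,2.37,-1.29,0,0,0,-0.17]

```text
time_s: 8.1
eef_pos: [0.5466, 0.2078, 0.1135]
eef_rot: [-0.001, 0.045, 0.999, -0.0]
wrist_force: [-0.4, 0.7, 0.2]
opening: 0.001
grasp_force: 0.0
```

move_arm:
  plan: [0,0,-0.5,0,0,0,0,0,-1,0,0,0,0,0,-1.56,0,0,0,0,0,-1.56,0,0,0,0,0,-1.56,0,0,0]

```text
time_s: 8.72
eef_pos: [0.5477, 0.2092, 0.0372]
eef_rot: [0.0, 0.044, 0.999, 0.0]
wrist_force: [-0.1, 0.5, 0.4]
opening: 0.001
grasp_force: 0.0
```

Now I'll draw along clamp −x in steps.

move_arm:
  plan: [-0.06,0.006,0,0,0,0,-0.12,0.012,0,0,0,0,-0.18,0.018,0,0,0,0,-0.24,0.024,0,0,0,0]

```text
time_s: 9.22
eef_pos: [0.5364, 0.2102, 0.0369]
eef_rot: [0.001, 0.044, 0.999, 0.0]
wrist_force: [1.3, 0.2, 0.7]
opening: 0.002
grasp_force: 0.7
```

move_arm:
  plan: [-0.04,0.004,0,0,0,0,-0.08,0.008,0,0,0,0]

```text
time_s: 9.48
eef_pos: [0.5315, 0.2104, 0.0363]
eef_rot: [-0.0, 0.044, 0.999, -0.0]
wrist_force: [1.0, -0.1, 0.7]
opening: 0.002
grasp_force: 0.3
```

move_arm:
  plan: [-0.04,0.004,0,0,0,0,-0.08,0.008,0,0,0,0]

```text
time_s: 9.72
eef_pos: [0.5272, 0.2108, 0.036]
eef_rot: [-0.0, 0.044, 0.999, -0.0]
wrist_force: [0.1, 0.5, 0.6]
opening: 0.002
grasp_force: 0.0
```

move_arm:
  plan: [-0.04,0.004,0,0,0,0,-0.08,0.008,0,0,0,0]

```text
time_s: 9.98
eef_pos: [0.5235, 0.2112, 0.0362]
eef_rot: [-0.0, 0.044, 0.999, -0.0]
wrist_force: [-0.1, -0.8, -0.5]
opening: 0.006
grasp_force: 0.0
```

Run:
```python
from h import *
o=ctrl.get_obs(); print(o['eef_pos'],o['wrist_force'])
c=cam('top'); s=cam('scene')
a=cv2.cvtColor(c['pixels'],cv2.COLOR_RGB2BGR)[180:310,170:360]
b=cv2.cvtColor(s['pixels'],cv2.COLOR_RGB2BGR)[180:310,140:330]
cv2.imwrite('pics/p3.png',np.vstack([cv2.resize(x,None,fx=2.3,fy=2.3,interpolation=cv2.INTER_CUBIC) for x in(a,b)]))
```

```text
[0.52351765 0.21124935 0.03619895] [-0.06857461 -0.7736942  -0.46697184]
```

View pics/p3.png

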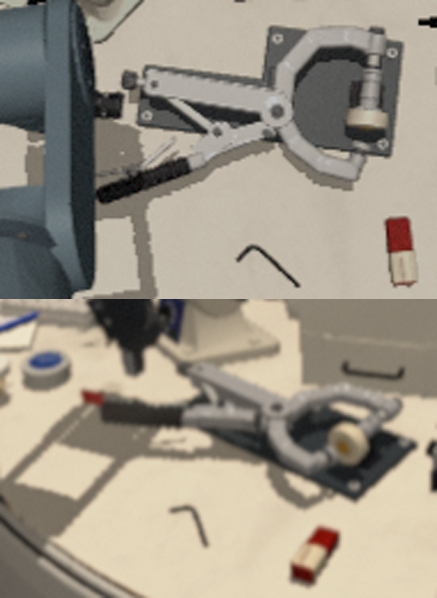

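The handle has sprung open and the jaws are apart, with the wheel and arbor still in the cradle. I'll measure the arbor in this view while lifting away.

move_arm:
  plan: [0.1,0,0,0,0,0,0.1,0,0.8,0,0,0,0.1,0,1.6,0,0,0,0.1,0,2.5,0,0,0,0.1,0,3.2,0,0,0,0.1,0,3.2,0,0,0]
  grip: 50

```text
time_s: 10.82
eef_pos: [0.5314, 0.2117, 0.2002]
eef_rot: [0.004, 0.044, 0.999, 0.001]
wrist_force: [0.2, 0.5, -0.0]
opening: 0.589
grasp_force: 0.0
```

Run:
```python
from h import *
c=cam('top'); s=cam('scene'); print(ctrl.get_obs()['eef_pos'])
B=lambda i:cv2.cvtColor(i['pixels'],cv2.COLOR_RGB2BGR)
a=B(c)[185:255,300:360]; b=B(s)[205:270,250:330]
cv2.imwrite('pics/p4.png',np.hstack([cv2.resize(a,(480,560),interpolation=cv2.INTER_CUBIC),cv2.resize(b,None,fx=4,fy=560/65,interpolation=cv2.INTER_CUBIC)]))
h=cv2.cvtColor(c['pixels'],cv2.COLOR_RGB2HSV)[200:250,310:350]
m=((h[...,1]>45)&(h[...,2]>100)).astype(np.uint8)
k=max(cv2.findContours(m,0,1)[0],key=cv2.contourArea); r=cv2.minAreaRect(k+np.array([310,200])); print(r)
```

```text
[0.52892505 0.2111929  0.19624217]
((329.2366027832031, 231.72926330566406), (17.670289993286133, 6.6350884437561035), 12.094757080078125)
```

View pics/p4.png

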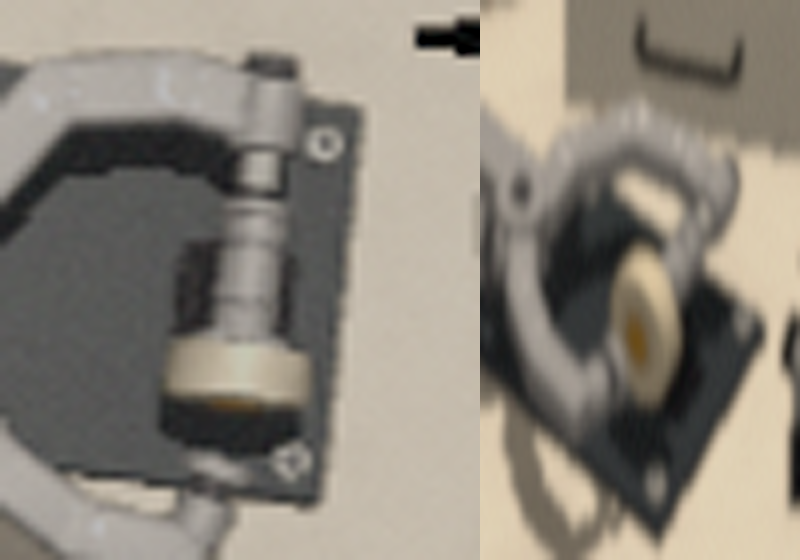

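Run:
```python
from h import *
c=cam('top')
def P(x,y,z): return plane(c,[[x/8+300-.4,y/8+185-.4]],z)[0]
w=np.radians(-5.3); C=np.array([[np.cos(w),-np.sin(w)],[np.sin(w),np.cos(w)]])
for n,q,z in(('tail',(257,200),.053),('body mid',(249,290),.055),('wheel back',(240,341),.067),('wheel front',(237,398),.067),('wl',(165,372),.045),('wr',(312,376),.045),('bl',(217,310),.045),('br',(272,310),.045),('fixpad',(258,190),.05)):
  p=P(*q,z); print(n,p.round(4),((p[:2]-[.5219,-.0015])@C*1000).round(1))
o=ctrl.get_obs(); print(o['eef_pos'],R.from_quat(np.roll(o['eef_rot'],-1)).as_matrix().round(3))
```

```text
tail [ 0.5698 -0.1013  0.053 ] [ 56.9 -95. ]
body mid [ 0.5423 -0.099   0.055 ] [ 29.3 -95.2]
wheel back [ 0.5257 -0.0951  0.067 ] [ 12.5 -92.8]
wheel front [ 0.5089 -0.0944  0.067 ] [ -4.4 -93.7]
wl [ 0.5179 -0.0751  0.045 ] [  2.8 -73.7]
wr [ 0.5179 -0.1194  0.045 ] [   6.9 -117.7]
bl [ 0.5371 -0.0906  0.045 ] [ 23.3 -87.3]
br [ 0.5375 -0.1072  0.045 ] [  25.3 -103.8]
fixpad [ 0.5733 -0.1019  0.05  ] [ 60.4 -95.3]
[0.52826343 0.21108628 0.19524602] [[-0.996  0.088 -0.002]
 [ 0.088  0.996 -0.   ]
 [ 0.002 -0.    -1.   ]]
```

move_arm:
  plan: [0,-1,0,0,0,0,0.1,-2,0,0,0,0,0.2,-3,0,0,0,0,0.3,-4,0,0,0,0,0.4,-5,0,0,0,0,0.4,-6,0,0,0,0,0.4,-6.2,0,0,0,0,0.4,-6.2,-0.5,0,0,0,0.4,-6.2,-1,0,0,0,0.4,-6.2,-1,0,0,0]

```text
time_s: 12.22
eef_pos: [0.5465, -0.0972, 0.1431]
eef_rot: [-0.003, 0.044, 0.999, 0.001]
wrist_force: [-0.0, -0.7, 0.4]
opening: 0.587
grasp_force: 0.0
```

Run:
```python
from h import *
o=ctrl.get_obs(); print(o['eef_pos'],o['eef_rot'],o['opening'])
```

```text
[ 0.5464684  -0.09715691  0.14307503] [-0.00320103  0.04365524  0.99904068  0.00130094] 0.587114445647563
```

move_arm:
  plan: [0.02,-0.03,-0.6,0,0,0,0.02,-0.03,-1.2,0,0,0,0.02,-0.03,-1.7,0,0,0,0.02,-0.03,-2.1,0,0,0,0.02,-0.03,-2.32,0,0,0,0.02,-0.03,-2.32,0,0,0,0.02,-0.03,-2.32,0,0,0]

```text
time_s: 13.1
eef_pos: [0.5505, -0.1004, 0.0313]
eef_rot: [0.001, 0.044, 0.999, -0.0]
wrist_force: [-0.3, -0.0, -0.7]
opening: 0.584
grasp_force: 0.0
```

Run:
```python
from h import *
o=ctrl.get_obs(); print(o['eef_pos'],o['wrist_force'],o['opening'])
s=cam('scene');b=cv2.cvtColor(s['pixels'],cv2.COLOR_RGB2BGR)[170:290,220:380]
cv2.imwrite('pics/p5.png',cv2.resize(b,None,fx=5,fy=5,interpolation=cv2.INTER_CUBIC))
```

```text
[ 0.55054536 -0.1004134   0.03130153] [-0.31422968 -0.02026661 -0.7057637 ] 0.5837436884212653
```

View pics/p5.png

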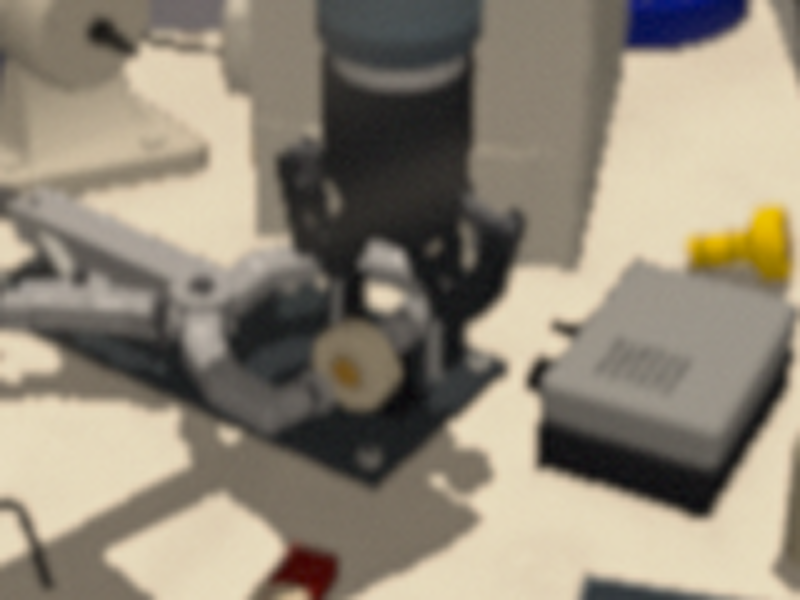

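The fingers straddle the arbor body at crop (370,300), behind the wheel. I'll trim the position and close.

move_arm:
  plan: [-0.05,0.02,-0.08,0,0,0,-0.05,0.02,-0.08,0,0,0]

```text
time_s: 13.4
eef_pos: [0.5468, -0.0991, 0.0262]
eef_rot: [-0.0, 0.044, 0.999, 0.0]
wrist_force: [-0.2, -0.7, -0.3]
opening: 0.585
grasp_force: 0.0
```

move_arm:
  plan: [0,0,0,0,0,0,0,0,0,0,0,0,0,0,0,0,0,0,0,0,0,0,0,0,0,0,0,0,0,0,0,0,0,0,0,0]
  grip: 12

```text
time_s: 14.15
eef_pos: [0.5474, -0.0987, 0.0266]
eef_rot: [0.0, 0.044, 0.999, 0.0]
wrist_force: [-1.6, 4.9, 5.7]
opening: 0.219
grasp_force: 58.4
```

move_arm:
  plan: [0,0,0.1,0,0,0,-0.04,0,0.3,0,0,0,-0.04,0,0.7,0,0,0,-0.04,0,1.3,0,0,0,-0.04,0,2,0,0,0,-0.04,0,2.7,0,0,0,-0.04,0,3,0,0,0,-0.04,0,3,0,0,0]

```text
time_s: 15.15
eef_pos: [0.5457, -0.0997, 0.1772]
eef_rot: [0.001, 0.044, 0.999, -0.0]
wrist_force: [-0.5, -0.3, -2.3]
opening: 0.212
grasp_force: 58.6
```

Run:
```python
from h import *
o=ctrl.get_obs(); print(o['eef_pos'],o['wrist_force'],o['opening'],o['q'])
c=cam('top');s=cam('scene')
B=lambda i:cv2.cvtColor(i['pixels'],cv2.COLOR_RGB2BGR)
cv2.imwrite('pics/p6.png',np.hstack([cv2.resize(B(c)[180:300,300:460],(400,300),interpolation=cv2.INTER_CUBIC),cv2.resize(B(s)[140:260,220:380],(400,300),interpolation=cv2.INTER_CUBIC)]))
```

```text
[ 0.54572062 -0.09967286  0.17718736] [-0.4896756  -0.34691796 -2.28551229] 0.21155087656027807 [-3.94490584e-01  1.89197089e-01  1.71178934e+00 -2.52407070e-04
  1.23836487e+00 -1.87729304e+00]
```

View pics/p6.png

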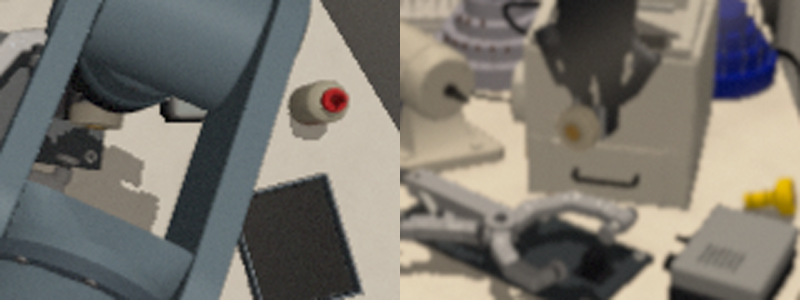

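The arbor and wheel are held level, with the wheel clearly seated close to the fingers. The tray is clear at the right of the top view. I'll carry the arbor over it.

move_arm:
  plan: [-0.4,-0.5,0,0,0,0.05,-0.8,-1,0,0,0,0.1,-1.2,-1.6,0,0,0,0.18,-1.6,-2.2,0,0,0,0.25,-2,-2.9,0,0,0,0.3,-2.3,-3.6,0,0,0,0.37,-2.48,-4.1,0,0,0,0.37,-2.48,-4.22,0,0,0,0.37,-2.48,-4.22,-0.6,0,0,0.37,-2.48,-4.22,-0.6,0,0,0.37]

```text
time_s: 16.5
eef_pos: [0.4198, -0.3076, 0.1431]
eef_rot: [-0.002, -0.141, 0.99, 0.003]
wrist_force: [-0.6, 0.7, -2.8]
opening: 0.213
grasp_force: 58.8
```

Run:
```python
from h import *
o=ctrl.get_obs(); print(o['eef_pos'],o['eef_rot'],o['wrist_force'],o['opening'])
```

```text
[ 0.41977042 -0.30764029  0.14309737] [-0.00187831 -0.1408019   0.99003096  0.00316207] [-0.64276449  0.73124372 -2.79336294] 0.21270672801923105
```

move_arm:
  plan: [0.02,-0.04,-0.6,0,0,0,0.02,-0.04,-1.2,0,0,0,0.02,-0.04,-1.7,0,0,0,0.02,-0.04,-2.1,0,0,0,0.02,-0.04,-2.4,0,0,0,0.02,-0.04,-2.4,0,0,0,0.02,-0.04,-2.4,0,0,0,0.02,-0.04,-2.4,0,0,0]

```text
time_s: 17.5
eef_pos: [0.4228, -0.3129, 0.0273]
eef_rot: [0.0, -0.141, 0.99, -0.001]
wrist_force: [0.6, 0.0, -1.4]
opening: 0.209
grasp_force: 58.8
```

Down 16 mm more (0.32), stopping early if it touches.

move_arm:
  plan: [0,0,-0.1,0,0,0,0,0,-0.18,0,0,0,0,0,-0.24,0,0,0,0,0,-0.24,0,0,0]

```text
time_s: 18.0
eef_pos: [0.422, -0.312, 0.0138]
eef_rot: [-0.0, -0.141, 0.99, 0.0]
wrist_force: [-0.6, 0.3, -1.9]
opening: 0.216
grasp_force: 58.8
```

move_arm:
  plan: [0,0,-0.03,0,0,0,0,0,-0.06,0,0,0,0,0,-0.06,0,0,0]

```text
time_s: 18.38
eef_pos: [0.4222, -0.3122, 0.0112]
eef_rot: [-0.0, -0.141, 0.99, 0.0]
wrist_force: [-0.4, 0.0, -1.5]
opening: 0.216
grasp_force: 58.8
```

move_arm:
  plan: [0,0,-0.03,0,0,0,0,0,-0.03,0,0,0]

```text
time_s: 18.62
eef_pos: [0.4225, -0.3124, 0.0101]
eef_rot: [0.0, -0.141, 0.99, -0.0]
wrist_force: [1.2, 0.7, 1.0]
opening: 0.21
grasp_force: 59.1
```

move_arm:
  plan: [0,0,0,0,0,0,0,0,0,0,0,0,0,0,0,0,0,0,0,0,0,0,0,0,0,0,0,0,0,0]
  grip: 45

```text
time_s: 19.25
eef_pos: [0.4222, -0.3123, 0.0098]
eef_rot: [-0.0, -0.141, 0.99, 0.0]
wrist_force: [0.7, 0.2, -0.3]
opening: 0.526
grasp_force: 0.0
```

move_arm:
  plan: [0,0,0.2,0,0,0,0,0,0.6,0,0,0,0,0,1.4,0,0,0,0,0,2.4,0,0,0,0,0,3.4,0,0,0,-1,0.8,4,0,0,0,-1.5,1.8,4,0,0,0,-1.5,2.8,4,0,0,0,-1.5,3.8,4,0,0,0,-1.5,4.8,4,0,0,0]

```text
time_s: 20.5
eef_pos: [0.3471, -0.0709, 0.2106]
eef_rot: [0.001, -0.14, 0.99, -0.001]
wrist_force: [1.4, -0.3, 1.0]
opening: 0.523
grasp_force: 0.0
```

Run:
```python
from h import *
o=ctrl.get_obs(); print(o['eef_pos'],o['wrist_force'],o['opening'])
c=cam('top');s=cam('scene')
B=lambda i:cv2.cvtColor(i['pixels'],cv2.COLOR_RGB2BGR)
cv2.imwrite('pics/p7.png',np.hstack([cv2.resize(B(c)[200:320,320:460],(420,360),interpolation=cv2.INTER_CUBIC),cv2.resize(B(s)[220:340,280:400],(360,360),interpolation=cv2.INTER_CUBIC)]))
```

```text
[ 0.34706003 -0.07094589  0.21063048] [ 1.36151238 -0.3325647   0.99889254] 0.5227862841310948
```

View pics/p7.png

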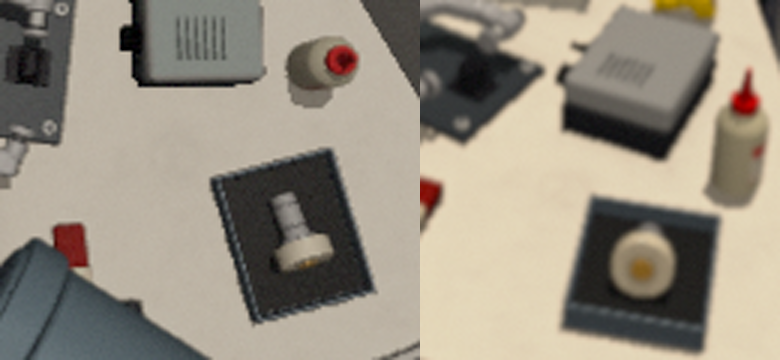

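The wheel and arbor lie in the tray at (300,235) in the top crop. The bottle is upright and the compound bar is where it was. The arm is clear, so I'll hand in.

move_arm:
  plan: [0,0,0,0,0,0,0,0,0,0,0,0,0,0,0,0,0,0,0,0,0,0,0,0]

```text
time_s: 21.1
eef_pos: [0.3472, -0.0729, 0.2097]
eef_rot: [-0.0, -0.14, 0.99, 0.0]
wrist_force: [-0.4, -0.2, -0.0]
opening: 0.526
grasp_force: 0.0
```

```bash
python3 -c "
from bench import ctrl
print(ctrl.hand_in())"
```

```text
the job is handed in; nothing more can be done
None
```

The job is handed in at about 21 s: the handle locked over centre (about 15 N at most in the readings), the release lever sprang the jaws open, and the wheel and arbor lie in the grey tray with nothing else touched; the wheel moved about 5 mm onto the arbor, but the cameras can't confirm fully home closer than about 2 mm.

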